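Slide a plaster mould through the sprung flap into the drying hood

TASK

Lay the oblong plaster mould flat in the drying lane in front of the gate, then slide it along the lane through the one-way flap and under the hood until you feel it come fully home on the hidden back stop, giving it a short steady press of about 6 N there; plaster chips, so never press it on the stop with more than 12 N. Leave it home with the flap shut behind it, and leave the other things on the bench alone.

Things in the scene. Friction and masses are not known exactly. Their poses are not given: they have to be found in the camera images.
- mould: the part: an oblong dry plaster mould block, 100 x 50 x 48 mm (x, y, z), about 0.28 kg, white, with a dark round pouring hole 22 mm wide in its top. Origin: centre of its underside; x runs along its 100 mm length, z up. Either end may lead. It stands on the bench, on the robot's right.
- lane: fixed drying lane: aluminium base plate 390 x 120 x 6 mm with two wooden guide rails. Origin on the bench (z = 0), on the lane's middle line at the gate. x is the push direction, y to its left, z up. Base plate x = -140 to 250 mm, rails x = -140 to 180 mm. Moulds slide on its floor at z = 6 mm, between the rails (56 mm apart, y = -28 to 28 mm), whose tops are at z = 18 mm.
- entry (a point): point on the lane's floor (z = 6 mm) on its middle line, 70 mm in front of the gate (lane x = -70 mm): the middle of the place to lay the mould. The lane is open above from its near end to lane x = 104 mm, where the hood begins. Axes as the lane's.
- gate (a point): point on the lane's floor (z = 6 mm) on its middle line at the gate (lane x = 0). Beside it stand two thin posts, 4 mm radius, at lane y = -33.5 and 33.5 mm, tops at z = 70 mm; the flap hangs on the left one (y = 33.5). It shuts by itself behind a mould whose tail is past lane x = 62 mm, once nothing else stands in its way. Axes as the lane's.
- flap (a joint): one-way gate flap, rad: 0 shut across the lane, growing to 1.5 as it swings in push direction; it cannot swing the other way. Steel plate, z = 23 to 63 mm, 60 mm from its upright hinge on the left post to its tip. Spring 0.04 N m when shut, plus 0.04 N m per rad. A mould's corner bears on it near the hinge: about 5 N to start it, then less, plus 1 to 4 N of the mould's friction.
- hood: fixed white hood over the lane's far end; origin and axes as the lane's. Roof x = 104 to 198 mm, top z = 70, underside 66 mm; grey unit behind it to x = 248 mm, 120 mm high. Inside, out of sight, a rubber back stop (gives 1 mm per 5 N) is clamped anywhere from x = 174 to 194 mm: not measured, to be felt. A mould home on it has its middle at x = 124 to 144 mm.
- round_mould: bystander: a stepped round plaster mould, 68 mm across, 50 mm high. Origin: centre of its underside; leave it alone.
- square_mould: bystander: a square plaster block, 70 x 70 x 45 mm. Origin: centre of its underside; leave it alone.
- scraper: bystander: a spatula lying on the bench along its x axis. Origin: at its underside, near its middle; leave it alone.
- long_mould: bystander: a larger plaster block, 150 x 70 x 60 mm. Origin: centre of its underside; leave it alone.
- collar: bystander: a flat clay ring, 64 mm across, 20 mm high. Origin: centre of its underside; leave it alone.
Mind the look-alikes: they are no part of the job. What is shaped like the mould but red or turquoise is not meant.

How it is judged:
On the way, in this order (a step that is already met when the one before it is completed fails the run):
1. the mould lies flat on the lane floor between the rails, wholly in front of the gate (x of mould in the frame of lane between -0.12 and -0.045 m and y of mould in the frame of lane between -0.006 and 0.006 m and z of mould in the frame of lane below 0.01 m and angle between mould's own z axis and vertical below 0.08 rad), for 0.2 s.
2. the mould, flat on the lane floor, stands in the gate and holds the flap open (x of mould in the frame of lane between -0.04 and 0.06 m and value of joint flap above 0.5 rad and y of mould in the frame of lane between -0.006 and 0.006 m and z of mould in the frame of lane below 0.01 m and angle between mould's own z axis and vertical below 0.08 rad), for 0.1 s.
3. the mould is pressed on the back stop under the hood, with at least 3 N (x of mould in the frame of lane above 0.115 m and contact force between mould and hood above 3 N and y of mould in the frame of lane between -0.006 and 0.006 m and z of mould in the frame of lane below 0.01 m and angle between mould's own z axis and vertical below 0.08 rad), for 0.2 s.
At the end, for the whole second after the job is handed in: The mould lies flat and at rest between the rails under the hood, its leading end within 3 mm of the back stop, and the flap is shut behind it (below 0.06 rad) (x of mould in the frame of lane above 0.12 m and x of mould in the frame of backstop above -0.053 m and y of mould in the frame of lane between -0.006 and 0.006 m and z of mould in the frame of lane below 0.01 m and angle between mould's own z axis and vertical below 0.08 rad and value of joint flap below 0.06 rad and linear speed of mould below 0.02 m/s); the robot touches nothing.
It fails at once if the mould is pressed on the back stop with more than 12 N (contact force between mould and hood above 12 N).
It fails at once if a bystander is moved by more than 25 mm (distance of any of round_mould, square_mould, scraper, long_mould, collar from where it was at the start of the episode above 0.025 m).
It also fails if it takes over 64 s, if anything falls off the work surface, if the arm or the gripper's body presses on something with over 40 N, if the wrist force passes 120 N, or if a joint passes its speed limit or range.

ROBOT

A 6-joint arm with a two-finger parallel gripper is mounted at the origin on the work surface. World frame = base frame: x ahead of the robot, y to its left, z up, the work surface at z = 0. Lengths are in m, angles in rad, forces in N, time in s.
With the tool pointing down it reaches from about 0.3 to 0.775 m from the base axis. Payload 14.6 kg.
Tool frame: the origin (TCP) lies on the centre line of the jaws, within the pads' length; the fingertips stand tcp_to_tips ahead of it and the grasp point (between the pads) is the TCP (tcp_to_tips is the distance from the TCP to the fingertips, in m); z points along the fingers, y is the line along which they close (so a half turn about z gives the same grasp; the last joint's range is limited). The gripper opens to 94 mm and grips with 3 to 60 N. Pads are 16 mm wide; open, the fingers measure 119 mm over their backs; the gripper's body (75 mm by 177 mm) begins 78 mm behind the grasp point.
Start: joints at [-1.273, 0.3, 1.521, -0, 1.321, -0.067], TCP at [0.196, -0.514, 0.224] pointing down, gripper open.
Joint ranges: [-3.03, 3.03], [-0.79, 2.21], [0.23, 2.52], [-1.04, 4.18], [0, 3.07], [-2.55, 2.55]. Speed limits (rad/s): [2.22, 2.22, 2.57, 3.14, 3.14, 3.14].

INTERFACE

Orientations are given as a unit quaternion [x, y, z, w].
In Python, from station import read_state, camera, camera_model, sign_off, search_frame, tcp_to_tips gives the robot as it stands.
- The arm moves only by the tool carry_out, never from a script. Its argument "targets" is a list of rows, each an object with "xyz": the shift along the world's x, y, z normalised to -1 to 1, where 1 is 0.3 m, a list of three; "delta_rot": the turn, a rotation vector about the world's x, y, z normalised to -1 to 1, where 1 is 90 degrees, a list of three. A call has 1 to 8 rows; each row is the pose to reach, as a shift and turn from the pose commanded when the call began; what a row does not reach only later rows make up. A row lasts 1/8 s, in which the tool goes at most 62.5 mm and 10.7 degrees, less where a joint would pass 70% of its speed; a pose out of reach is approached as far as the arm can. A call with a number of a shift or a turn outside -1 to 1 is refused whole. A call with a gripper value outside its range is refused whole. "grip" is the opening, from -1 (shut) to 1 (fully open), set as the call begins (left out, the last holds). The fingers move at their own pace and stop on an object; "grip_force" is the grip in N (left out, the last holds). Time passes only in rows, so rows that repeat a pose let the fingers close. It gives the time, the measured TCP pose, the force, the opening and the grip force at its end, in the units of the state.
- read_state(): the state, without advancing time (a new reading comes with each control period).
- camera(name): name is "scene" or "top" or "wrist"; returns the picture (480x640x3 uint8, blue, green, red); there is no depth.
- camera_model(name): a dict with "fx", "fy", "cx", "cy" (pixels), "k1" (the pictures are not rectified: a ray, as slopes to the right and down, at radius r is drawn at 1 + k1 r^2 times it, then the intrinsics apply), "T" (4x4, takes a point from camera to world coordinates). Camera axes: x right, y up, looking along -z (the intrinsics and any distortion apply to the point x, -y, -z); pixel columns grow to the right and rows downward; lengths in m; the calibration is good to about 2 mm. A picture is of the moment at which its call begins: read the wrist's pose just before it. camera_model takes no time and is no camera call; for the wrist camera it gives the pose at the moment of the call.
- sign_off(): hands the job in; it is judged then, once.
Trained networks look in the newest picture that a camera, given by its name, has taken for a name from the list of things; names that differ only in an ending like _2 or _b are one class to them, and where a whole thing is asked for, a point or a joint stands for the part that bears it (a point fixed in the world has none). Each returns a list of dicts, best first, with "conf" (0 to 1); they miss things now and then, are a little off and sometimes report something else, mostly with a low value. They report only what shows in the picture. A call takes as long as a camera call. They do not tell look-alikes from the thing itself.
- search_frame(thing, camera): "position" ([x, y, z] in m, in world coordinates, good to about 4 mm: the middle of the surface that is visible of it).
The state is a dict: "t": time; "q": joint angles; "joint_velocities": joint speeds; "joint_efforts": joint torques, N m; "ee_pos": TCP position; "tcp_rot": TCP orientation; "contact_force": force on the tool from outside, world axes, zero at the start; "wrist_torque": the same for the moment, N m; "finger_gap": opening from 0.0 (shut) to 1.0 (fully open); "gripper_force": force on a finger pad.
Only numpy, scipy, OpenCV 4.12 (cv2) and the standard library are available. Lean on these libraries where they do the work, as an engineer would, in place of code of your own. Each camera call takes 0.05 s, during which the arm holds its last target. There are 200 camera calls.

## Working session

There is one attempt and no reset: what is moved stays moved. The work goes in short steps, Python scripts to look and compute and a tool call to move; the robot and the scene stay as the last step left them, time stands still between calls to the robot, and variables do not carry over. Pictures are saved under pics/ and viewed, at most 10 in all, crops included, and the job is handed in when it is done.

Besides the shell and the picture viewer there is one more tool, called after "Call:" as name(argument=value, ...), one argument or row to a line, values as JSON. carry_out: Moves the arm, as the interface text tells. Its arguments: {"type":"object","properties":{"targets":{"type":"array","items":{"type":"object","properties":{"xyz":{"type":"array","items":{"type":"number","minimum":-1,"maximum":1}},"delta_rot":{"type":"array","items":{"type":"number","minimum":-1,"maximum":1}}}}},"grip":{"type":"number"},"grip_force":{"type":"number"}},"required":["targets"]}

```bash
ls; mkdir -p pics; python3 - <<'E'
from station import *
import cv2
print(read_state(), tcp_to_tips)
for c in ("scene","top"):
    im=camera(c); cv2.imwrite(f"pics/{c}0.png",im)
    m=camera_model(c); print(c,m)
    for n in ("mould","lane","flap","hood","round_mould","square_mould","scraper","long_mould","collar"):
        try: print(n,[(round(d["conf"],2),[round(float(v),3) for v in d["position"]]) for d in search_frame(n,c)])
        except Exception as e: print(n,e)
E
```

```text
pics
{'t': 0.0, 'q': array([-1.27259787e+00,  3.00477294e-01,  1.52157889e+00,  1.03175697e-06,
        1.32070087e+00, -6.65928112e-02]), 'joint_velocities': array([-0.00044859,  0.00211938, -0.00015833,  0.00123161, -0.00105689,
        0.00205945]), 'joint_efforts': array([ 7.77313089e-04, -5.31810236e+01, -3.52733588e+01,  7.08359038e-02,
        2.43939750e-02, -1.45498775e-04]), 'ee_pos': array([ 0.19614524, -0.51357819,  0.22388385]), 'tcp_rot': array([ 9.83411837e-01,  1.81385830e-01, -6.67733487e-05, -5.78357850e-04]), 'contact_force': array([ 0.25252057,  0.22946021, -0.14378348]), 'wrist_torque': array([ 0.07434812, -0.02291974, -0.0041161 ]), 'gripper_force': 0.0, 'finger_gap': 0.9989040713017453} 0.019
scene {'fx': 538.48619760952, 'fy': 538.48619760952, 'cx': 326.11903457621315, 'cy': 239.66268278658518, 'k1': -0.012248188026542576, 'T': array([[ 0.90333429, -0.32131493,  0.28415469,  0.86565531],
       [ 0.42875794,  0.6955539 , -0.5765166 , -0.70125123],
       [-0.01240151,  0.64262079,  0.76608402,  0.99250221],
       [ 0.        ,  0.        ,  0.        ,  1.   
[... 758 characters left out ...]
9],
       [-0.99968407, -0.02349926, -0.00891883,  0.01781849],
       [-0.01248852,  0.1564419 ,  0.98760821,  1.07169465],
       [ 0.        ,  0.        ,  0.        ,  1.        ]])}
mould [(0.95, [0.438, -0.322, 0.051]), (0.87, [0.313, -0.376, 0.046]), (0.65, [0.53, -0.188, 0.048])]
lane [(0.78, [0.55, 0.147, 0.007])]
flap [(0.48, [0.538, 0.067, 0.065])]
hood [(0.48, [0.6, -0.31, 0.05])]
round_mould [(0.72, [0.6, -0.309, 0.053]), (0.36, [0.575, 0.406, 0.059])]
square_mould [(0.89, [0.445, 0.398, 0.045]), (0.64, [0.54, 0.069, 0.067])]
scraper [(0.58, [0.712, -0.024, 0.001])]
long_mould [(0.61, [0.576, 0.408, 0.057])]
collar [(0.87, [0.401, -0.14, 0.016]), (0.62, [0.572, 0.407, 0.059])]
```

View pics/scene0.png

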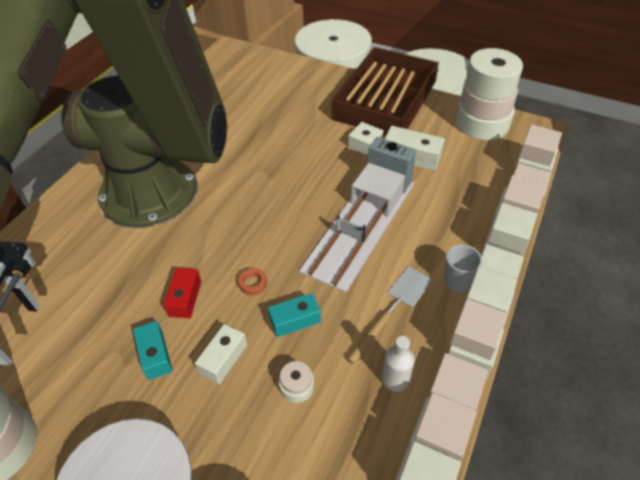

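View pics/top0.png

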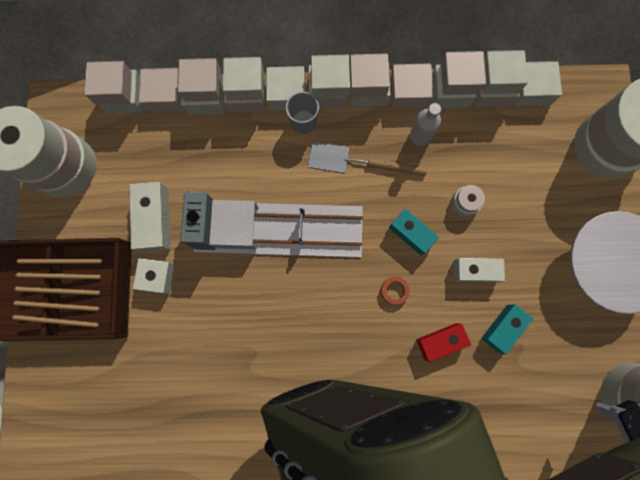

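The candidates in the top picture are white (481,269), red (444,342), turquoise (414,232) and turquoise (508,329). In the scene picture the white one is at (221,353). The white block with the hole is the one meant. The lane runs from (362,232) to the hood at (230,225), so the push direction is roughly world +y. Next is a close crop to check the choice and measure.

```bash
cat > h.py <<'E'
import numpy as np, cv2
from station import *
def ray(m,u,v):
    d=np.array([(u-m["cx"])/m["fx"],(v-m["cy"])/m["fy"]]); s=d.copy()
    for _ in range(10): s=d/(1+m["k1"]*(s@s))
    T=m["T"]; return T[:3,3], T[:3,:3]@np.array([s[0],-s[1],-1])
def at(m,u,v,z):
    o,d=ray(m,u,v); return (o+d*(z-o[2])/d[2])[:2]
def px(m,p):
    T=m["T"]; q=T[:3,:3].T@(np.array(p)-T[:3,3]); s=np.array([q[0],-q[1]])/-q[2]
    s=s*(1+m["k1"]*(s@s)); return np.array([m["fx"]*s[0]+m["cx"],m["fy"]*s[1]+m["cy"]])
E
python3 - <<'E'
from h import *
im=cv2.imread("pics/top0.png"); a=cv2.resize(im[190:270,175:375],None,fx=4,fy=4,interpolation=cv2.INTER_CUBIC)
b=cv2.resize(im[245:295,440:520],None,fx=5,fy=5,interpolation=cv2.INTER_CUBIC)
s=cv2.imread("pics/scene0.png"); c=cv2.resize(s[320:390,185:255],None,fx=3.57,fy=3.57,interpolation=cv2.INTER_CUBIC)[:250]
o=np.zeros((570,800,3),np.uint8); o[:320]=a; o[320:570,:400]=b; o[320:320+c.shape[0],410:410+c.shape[1]]=c
cv2.imwrite("pics/c1.png",o)
m=camera_model("top"); hsv=cv2.cvtColor(im,cv2.COLOR_BGR2HSV)
mask=((hsv[...,2]>190)&(hsv[...,1]<60)).astype(np.uint8); k=np.zeros_like(mask); k[245:295,440:520]=mask[245:295,440:520]
cs=max(cv2.findContours(k,0,2)[0],key=cv2.contourArea); r=cv2.minAreaRect(cs); bx=cv2.boxPoints(r); print(r)
print(np.array([at(m,*p,0.048) for p in bx]).round(4), at(m,*r[0],.048))
E
```

```text
((470.0, 258.0), (4.0, 0.0), 180.0)
[[ 0.4675 -0.3096]
 [ 0.4675 -0.3096]
 [ 0.4677 -0.3008]
 [ 0.4677 -0.3008]] [ 0.46759065 -0.30520156]
```

View pics/c1.png

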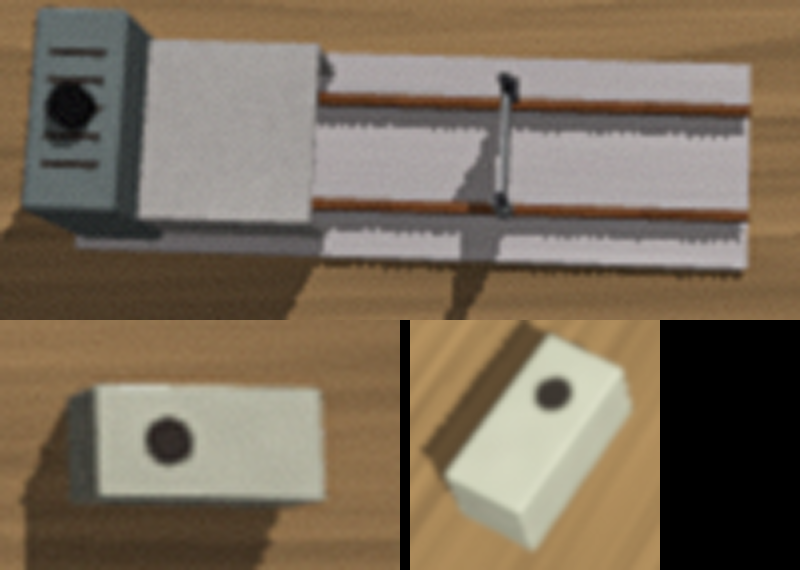

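The white block with the dark hole is confirmed: the crop shows its top face at about (97..325, 386..498). In the top part of the crop the lane's near end lies at x≈749 and the flap at x≈505.

```bash
python3 - <<'E'
from h import *
m=camera_model("top")
f=lambda pts,ox,oy,k,y0,z:np.array([at(m,ox+(x+.5)/k-.5,oy+(y-y0+.5)/k-.5,z) for x,y in pts])
M=f([(97,385),(320,389),(326,499),(97,497)],440,245,5,320,.048); print("mould",M.round(4),M.mean(0), np.linalg.norm(M-np.roll(M,1,0),axis=1))
E=f([(751,65),(748,271)],175,190,4,0,.006); print("nearend",E.round(4),np.linalg.norm(E[0]-E[1]),E.mean(0))
R=f([(320,100),(748,111)],175,190,4,0,.018);L=f([(315,204),(748,216)],175,190,4,0,.018)
for r in (R,L): d=r[0]-r[1]; print("rail",r.round(4),np.degrees(np.arctan2(d[1],d[0])))
P=f([(509,80),(503,200)],175,190,4,0,.07);print("posts",P.round(4),P.mean(0),np.linalg.norm(P[0]-P[1]))
H=f([(150,38),(321,44),(310,222),(137,220)],175,190,4,0,.07);print("hood",H.round(4),np.linalg.norm(H-np.roll(H,1,0),axis=1))
E
```

```text
mould [[ 0.4691 -0.281 ]
 [ 0.465  -0.3794]
 [ 0.4164 -0.378 ]
 [ 0.4196 -0.2776]] [ 0.44248656 -0.328961  ] [0.04958712 0.09849735 0.04860971 0.10043763]
nearend [[ 0.6011 -0.0751]
 [ 0.4794 -0.0689]] 0.12185071238205067 [ 0.5402905  -0.07200118]
rail [[ 0.5838  0.1769]
 [ 0.5712 -0.0713]] 87.09793197373406
rail [[ 0.5227  0.1797]
 [ 0.5098 -0.0691]] 87.038256453986
posts [[0.5813 0.0644]
 [0.5142 0.0687]] [0.5477556  0.06654098] 0.06717419204876046
hood [[0.6101 0.2638]
 [0.6043 0.1685]
 [0.5046 0.1745]
 [0.5079 0.2694]] [0.10235677 0.09551671 0.0998994  0.0950271 ]
```

Call:
carry_out(
  targets=[
    {"xyz":[0.821,0.615,0],"delta_rot":[0,0,0.744]},
    {"xyz":[0.821,0.615,0],"delta_rot":[0,0,0.744]},
    {"xyz":[0.821,0.615,0],"delta_rot":[0,0,0.744]},
    {"xyz":[0.821,0.615,0],"delta_rot":[0,0,0.744]},
    {"xyz":[0.821,0.615,0],"delta_rot":[0,0,0.744]},
    {"xyz":[0.821,0.615,0],"delta_rot":[0,0,0.744]},
    {"xyz":[0.821,0.615,0],"delta_rot":[0,0,0.744]},
    {"xyz":[0.821,0.615,0],"delta_rot":[0,0,0.744]},
  ],
  grip=1,
)

```text
t: 2.0
ee_pos: [0.4426, -0.3292, 0.2244]
tcp_rot: [0.72, 0.694, -0.0, -0.0]
contact_force: [0.0, 0.4, -0.5]
finger_gap: 0.997
gripper_force: 0.0
```

```bash
python3 - <<'E'
from h import *
s=read_state(); print(s["t"],s["ee_pos"],s["tcp_rot"],s["joint_velocities"].round(3))
im=camera("wrist"); m=camera_model("wrist"); cv2.imwrite("pics/w1.png",im)
import json; print(m)
for x,y in [(.4691,-.281),(.465,-.3794),(.4164,-.378),(.4196,-.2776)]: print(px(m,(x,y,.048)))
print([(d["conf"],d["position"]) for d in search_frame("mould","wrist")])
E
```

```text
2.0 [ 0.4425697  -0.3292353   0.22443612] [ 7.20272938e-01  6.93690777e-01 -1.88065482e-05 -4.12368406e-06] [-0.006 -0.003  0.002  0.002 -0.001  0.029]
{'fx': 419.2756321924292, 'fy': 419.2756321924292, 'cx': 313.05969438116927, 'cy': 238.90216806430115, 'k1': -0.03730327747662637, 'T': array([[ 9.99244321e-01,  3.73682493e-02,  1.06958178e-02,
         4.45208358e-01],
       [-3.88593076e-02,  9.66524855e-01,  2.53613206e-01,
        -2.55409457e-01],
       [-8.60692196e-04, -2.53837188e-01,  9.67246577e-01,
         3.84437216e-01],
       [ 0.00000000e+00,  0.00000000e+00,  0.00000000e+00,
         1.00000000e+00]])}
[344.8162752  161.19564036]
[342.29850195 278.49921118]
[285.18619752 279.02495693]
[282.18316306 159.30662687]
[(0.77, [0.5251, -0.1924, 0.055]), (0.66, [0.2993, -0.2351, 0.0474]), (0.57, [0.3105, -0.3636, 0.0483])]
```

View pics/w1.png

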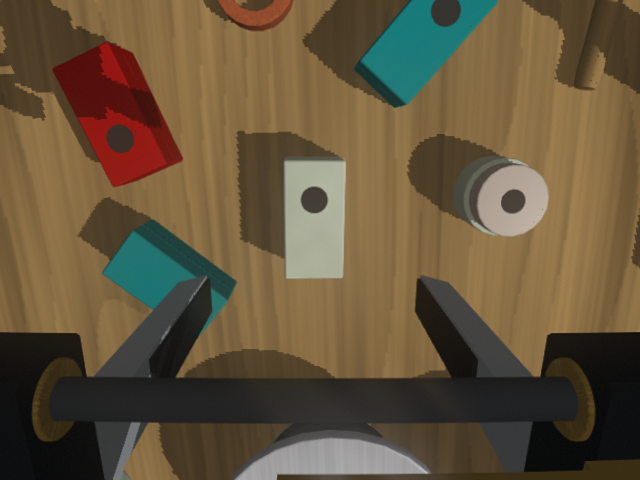

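The wrist picture shows the white block at (284..345, 158..278), which matches the prediction within 2 px. I'll descend and grip.

Call:
carry_out(
  targets=[
    {"xyz":[0,0,-0.2]},
    {"xyz":[0,0,-0.4]},
    {"xyz":[0,0,-0.55]},
    {"xyz":[0,0,-0.618]},
    {"xyz":[0,0,-0.618]},
    {"xyz":[0,0,-0.618]},
  ],
)

```text
$.targets[0]: bad value
```

Call:
carry_out(
  targets=[
    {"xyz":[0,0,0]},
    {"xyz":[0,0,0]},
    {"xyz":[0,0,0]},
    {"xyz":[0,0,0]},
    {"xyz":[0,0,0]},
    {"xyz":[0,0,0]},
  ],
  grip=-1,
  grip_force=20,
)

```text
$.targets[0]: bad value
```

Call:
carry_out(
  targets=[
    {"xyz":[0,0,-0.2],"delta_rot":[0,0,0]},
    {"xyz":[0,0,-0.4],"delta_rot":[0,0,0]},
    {"xyz":[0,0,-0.55],"delta_rot":[0,0,0]},
    {"xyz":[0,0,-0.618],"delta_rot":[0,0,0]},
    {"xyz":[0,0,-0.618],"delta_rot":[0,0,0]},
    {"xyz":[0,0,-0.618],"delta_rot":[0,0,0]},
  ],
)

```text
t: 2.85
ee_pos: [0.4429, -0.3298, 0.0402]
tcp_rot: [0.72, 0.694, 0.0, 0.001]
contact_force: [0.2, -0.1, -0.2]
finger_gap: 1.002
gripper_force: 0.0
```

Call:
carry_out(
  targets=[
    {"xyz":[0,0,0],"delta_rot":[0,0,0]},
    {"xyz":[0,0,0],"delta_rot":[0,0,0]},
    {"xyz":[0,0,0],"delta_rot":[0,0,0]},
    {"xyz":[0,0,0],"delta_rot":[0,0,0]},
    {"xyz":[0,0,0],"delta_rot":[0,0,0]},
    {"xyz":[0,0,0],"delta_rot":[0,0,0]},
    {"xyz":[0,0,0],"delta_rot":[0,0,0]},
    {"xyz":[0,0,0],"delta_rot":[0,0,0]},
  ],
  grip=-1,
  grip_force=20,
)

```text
t: 3.85
ee_pos: [0.4425, -0.3293, 0.0391]
tcp_rot: [0.72, 0.694, 0.0, 0.0]
contact_force: [0.4, 0.7, 1.6]
finger_gap: 0.532
gripper_force: 20.0
```

Call:
carry_out(
  targets=[
    {"xyz":[0,0,0.15],"delta_rot":[0,0,0]},
    {"xyz":[0,0,0.35],"delta_rot":[0,0,0]},
    {"xyz":[0.05,0.15,0.4],"delta_rot":[0,0,0]},
    {"xyz":[0.11,0.33,0.4],"delta_rot":[0,0,-0.009]},
    {"xyz":[0.17,0.5,0.4],"delta_rot":[0,0,-0.009]},
    {"xyz":[0.24,0.7,0.4],"delta_rot":[0,0,-0.009]},
    {"xyz":[0.29,0.85,0.4],"delta_rot":[0,0,-0.009]},
    {"xyz":[0.337,0.9,0.4],"delta_rot":[0,0,-0.009]},
  ],
)

```text
t: 4.85
ee_pos: [0.5439, -0.057, 0.1588]
tcp_rot: [0.724, 0.69, -0.0, -0.0]
contact_force: [-0.1, 0.1, -2.6]
finger_gap: 0.529
gripper_force: 20.0
```

Call:
carry_out(
  targets=[
    {"xyz":[0,0.1,0],"delta_rot":[0,0,0]},
    {"xyz":[0,0.154,0],"delta_rot":[0,0,0]},
    {"xyz":[0,0.154,0],"delta_rot":[0,0,0]},
    {"xyz":[0,0.154,0],"delta_rot":[0,0,0]},
    {"xyz":[0,0.154,0],"delta_rot":[0,0,0]},
  ],
)

```text
t: 5.48
ee_pos: [0.5436, -0.014, 0.1591]
tcp_rot: [0.725, 0.688, -0.0, 0.0]
contact_force: [0.1, -0.3, -2.2]
finger_gap: 0.527
gripper_force: 20.0
```

```bash
python3 - <<'E'
from h import *
s=read_state(); print(s["t"],s["ee_pos"],s["tcp_rot"],s["finger_gap"])
im=camera("wrist"); m=camera_model("wrist"); cv2.imwrite("pics/w2.png",im)
u=np.array([.0515,.9987]); n=np.array([-u[1],u[0]]); o=np.array([.5476,.067])
for x,y,z in [(0,33.5,70),(0,-33.5,70),(-30,28,18),(-30,-28,18),(80,28,18),(80,-28,18),(104,50,70),(104,-50,70),(0,60,6),(0,-60,6)]: print((x,y,z),px(m,[*(o+u*x/1e3+n*y/1e3),z/1e3]).round(1))
np.savez("w2.npz",T=m["T"])
E
```

```text
5.475 [ 0.54362529 -0.01397398  0.15908717] [ 7.25423000e-01  6.88303324e-01 -1.44266418e-05  6.95871387e-05] 0.5274410628047146
(0, 33.5, 70) [254.7 116.7]
(0, -33.5, 70) [371.8 116.6]
(-30, 28, 18) [273.9 162.6]
(-30, -28, 18) [352.8 162.5]
(80, 28, 18) [270.1  -7.8]
(80, -28, 18) [356.2  -7.9]
(104, 50, 70) [217.  -88.4]
(104, -50, 70) [409.  -88.7]
(0, 60, 6) [230.1 119.4]
(0, -60, 6) [396.5 119.2]
```

View pics/w2.png

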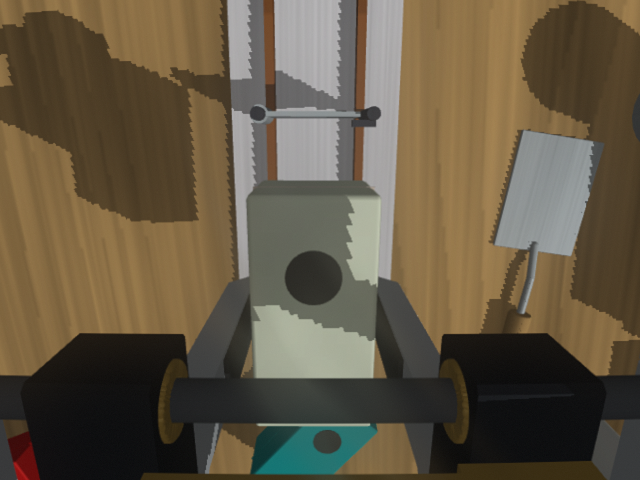

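The wrist picture shows the mould at x 248..380 and the posts at (259,113) and (372,113), which is 2 to 3 px right of the prediction. I'll measure the sideways offset more finely.

```bash
python3 - <<'E'
from h import *
m=camera_model("wrist"); m["T"]=np.load("w2.npz")["T"]
im=cv2.imread("pics/w2.png").astype(int)
for r in (20,60,150,170): 
    row=im[r]; red=row[:,2]-row[:,0]   # reddish: rails / bench
    on=red>40; e=np.flatnonzero(np.diff(on.astype(int)))
    print(r,[int(x) for x in e if 215<x<420])
g=im.sum(2)
for r in (215,240):
    d=np.diff(g[r]); print(r,[(int(x),int(d[x])) for x in np.argsort(-abs(d))[:14] if 235<x<395])
u=np.array([.0515,.9987]); n=np.array([-u[1],u[0]]); o=np.array([.5476,.067])
f=lambda uu,v,z:(lambda d:(round(float(d@u)*1e3,1),round(float(d@n)*1e3,1)))(at(m,uu,v,z)-o)
print("posts",f(259,113,.07),f(372.5,113,.07))
# mould front top edge: z = .159+.009
for p in ((248.5,196),(379.5,196)): print("mouldtop",f(*p,.168))
for r in (20,60,150,170):
    e=[x+.5 for x in np.flatnonzero(np.diff(((im[r][:,2]-im[r][:,0])>40).astype(int))) if 215<x<420]
    print(r,[f(x,r,.018) for x in e])
E
```

```text
20 [221, 263, 273, 357, 366, 402]
60 [224, 264, 274, 356, 365, 400]
150 [225, 266, 275, 354, 362, 396]
170 [228, 267, 276, 353, 361, 395]
215 [(246, -149), (236, 105), (347, 104), (393, -95), (348, 93), (392, -75), (245, -73)]
240 [(247, -155), (236, 138), (237, 123), (392, -110), (351, 105), (391, -93), (246, -79), (350, 56), (352, 54)]
posts (2.1, 31.0) (2.0, -33.9)
mouldtop (-30.5, 23.5)
mouldtop (-30.5, -24.1)
20 [(63.4, 60.5), (63.2, 32.7), (63.2, 26.1), (63.1, -29.2), (63.2, -35.2), (63.3, -58.9)]
60 [(38.5, 59.7), (38.3, 32.7), (38.3, 26.0), (38.3, -29.1), (38.3, -35.1), (38.4, -58.7)]
150 [(-21.1, 61.9), (-21.2, 33.0), (-21.2, 26.6), (-21.3, -29.0), (-21.3, -34.7), (-21.2, -58.7)]
170 [(-35.1, 60.5), (-35.2, 32.7), (-35.2, 26.2), (-35.3, -28.6), (-35.3, -34.3), (-35.3, -58.6)]
```

Call:
carry_out(
  targets=[
    {"xyz":[0.0037,0,-0.1],"delta_rot":[0,0,-0.002]},
    {"xyz":[0.0037,0,-0.2],"delta_rot":[0,0,-0.002]},
    {"xyz":[0.0037,0,-0.27],"delta_rot":[0,0,-0.002]},
    {"xyz":[0.0037,0,-0.31],"delta_rot":[0,0,-0.002]},
    {"xyz":[0.0037,0,-0.34],"delta_rot":[0,0,-0.002]},
    {"xyz":[0.0037,0,-0.36],"delta_rot":[0,0,-0.002]},
    {"xyz":[0.0037,0,-0.377],"delta_rot":[0,0,-0.002]},
    {"xyz":[0.0037,0,-0.377],"delta_rot":[0,0,-0.002]},
  ],
)

```text
t: 6.52
ee_pos: [0.5447, -0.0131, 0.0459]
tcp_rot: [0.726, 0.688, -0.0, -0.0]
contact_force: [1.1, 0.3, -2.4]
finger_gap: 0.529
gripper_force: 20.0
```

Call:
carry_out(
  targets=[
    {"xyz":[0,0,-0.003],"delta_rot":[0,0,0]},
    {"xyz":[0,0,-0.004],"delta_rot":[0,0,0]},
    {"xyz":[0,0,-0.004],"delta_rot":[0,0,0]},
  ],
)

```text
t: 6.9
ee_pos: [0.5449, -0.0131, 0.0451]
tcp_rot: [0.726, 0.688, 0.0, 0.0]
contact_force: [-1.6, 0.4, 1.1]
finger_gap: 0.529
gripper_force: 20.0
```

Call:
carry_out(
  targets=[
    {"xyz":[0,0,0],"delta_rot":[0,0,0]},
    {"xyz":[0,0,0],"delta_rot":[0,0,0]},
    {"xyz":[0,0,0],"delta_rot":[0,0,0]},
    {"xyz":[0,0,0],"delta_rot":[0,0,0]},
    {"xyz":[0,0,0],"delta_rot":[0,0,0]},
    {"xyz":[0,0,0],"delta_rot":[0,0,0]},
  ],
  grip=0.6,
)

```text
t: 7.65
ee_pos: [0.5447, -0.0131, 0.0447]
tcp_rot: [0.726, 0.688, 0.0, 0.0]
contact_force: [-0.4, -0.3, 0.3]
finger_gap: 0.798
gripper_force: 0.0
```

Call:
carry_out(
  targets=[
    {"xyz":[0,0,0.15],"delta_rot":[0,0,0]},
    {"xyz":[0,0,0.3],"delta_rot":[0,0,0]},
    {"xyz":[0,-0.1,0.3],"delta_rot":[0,0,0]},
    {"xyz":[-0.008,-0.26,0.3],"delta_rot":[0,0,0]},
    {"xyz":[-0.0128,-0.26,0.3],"delta_rot":[0,0,0]},
    {"xyz":[-0.0128,-0.26,0.3],"delta_rot":[0,0,0]},
    {"xyz":[-0.0128,-0.26,0.3],"delta_rot":[0,0,0]},
  ],
  grip=-1,
)

```text
t: 8.52
ee_pos: [0.541, -0.0902, 0.1347]
tcp_rot: [0.726, 0.688, 0.0, -0.0]
contact_force: [-0.8, -0.9, -0.3]
finger_gap: 0.091
gripper_force: 0.0
```

```bash
python3 - <<'E'
from h import *
s=read_state(); print(s["t"],s["ee_pos"],s["finger_gap"],s["contact_force"])
im=camera("wrist"); m=camera_model("wrist"); cv2.imwrite("pics/w3.png",im); np.savez("w3.npz",T=m["T"])
E
```

```text
8.525 [ 0.54095615 -0.09020432  0.13471298] 0.09106025619539627 [-0.78522845 -0.9055565  -0.27416948]
```

View pics/w3.png

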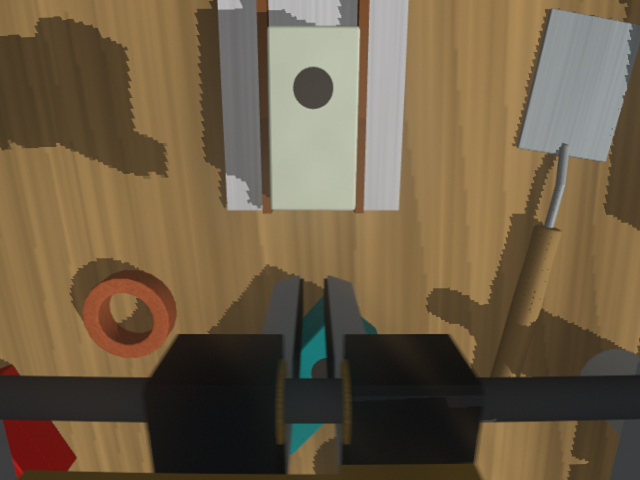

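The mould lies between the rails, with its top at (268..360, 27..209). Next I lower the closed fingers behind it.

Call:
carry_out(
  targets=[
    {"xyz":[0,0,-0.15],"delta_rot":[0,0,0]},
    {"xyz":[0,0,-0.28],"delta_rot":[0,0,0]},
    {"xyz":[0,0,-0.339],"delta_rot":[0,0,0]},
    {"xyz":[0,0,-0.339],"delta_rot":[0,0,0]},
    {"xyz":[0,0,-0.339],"delta_rot":[0,0,0]},
    {"xyz":[0,0,-0.339],"delta_rot":[0,0,0]},
  ],
)

```text
t: 9.32
ee_pos: [0.5415, -0.0912, 0.0343]
tcp_rot: [0.726, 0.688, 0.001, 0.001]
contact_force: [-0.4, 0.5, 1.3]
finger_gap: 0.005
gripper_force: 0.0
```

Call:
carry_out(
  targets=[
    {"xyz":[0.0011,0.02,0],"delta_rot":[0,0,0]},
    {"xyz":[0.0022,0.04,0],"delta_rot":[0,0,0]},
    {"xyz":[0.0031,0.058,0],"delta_rot":[0,0,0]},
    {"xyz":[0.0041,0.076,0],"delta_rot":[0,0,0]},
    {"xyz":[0.0051,0.094,0],"delta_rot":[0,0,0]},
    {"xyz":[0.0061,0.112,0],"delta_rot":[0,0,0]},
    {"xyz":[0.0071,0.13,0],"delta_rot":[0,0,0]},
    {"xyz":[0.0071,0.13,0],"delta_rot":[0,0,0]},
  ],
)

```text
t: 10.32
ee_pos: [0.543, -0.0516, 0.033]
tcp_rot: [0.726, 0.688, 0.0, -0.0]
contact_force: [0.2, 0.6, -0.4]
finger_gap: 0.002
gripper_force: 0.0
```

Call:
carry_out(
  targets=[
    {"xyz":[0.0018,0.033,0],"delta_rot":[0,0,0]},
    {"xyz":[0.0036,0.066,0],"delta_rot":[0,0,0]},
    {"xyz":[0.0054,0.1,0],"delta_rot":[0,0,0]},
    {"xyz":[0.0072,0.133,0],"delta_rot":[0,0,0]},
    {"xyz":[0.009,0.166,0],"delta_rot":[0,0,0]},
    {"xyz":[0.0108,0.2,0],"delta_rot":[0,0,0]},
  ],
)

```text
t: 11.08
ee_pos: [0.5462, 0.0086, 0.033]
tcp_rot: [0.726, 0.688, -0.0, -0.0]
contact_force: [0.2, -3.4, -1.1]
finger_gap: 0.006
gripper_force: 1.7
```

```bash
python3 - <<'E'
from h import *
s=read_state(); print(s["t"],s["ee_pos"],s["contact_force"])
im=camera("wrist"); a=cv2.resize(im,(400,300)); t=cv2.resize(camera("scene")[170:300,290:420],(300,300),interpolation=2)
cv2.imwrite("pics/w4.png",np.hstack([a,t]))
E
```

```text
11.075 [0.54622375 0.00855317 0.03301582] [ 0.23974504 -3.41627471 -1.13287189]
```

View pics/w4.png

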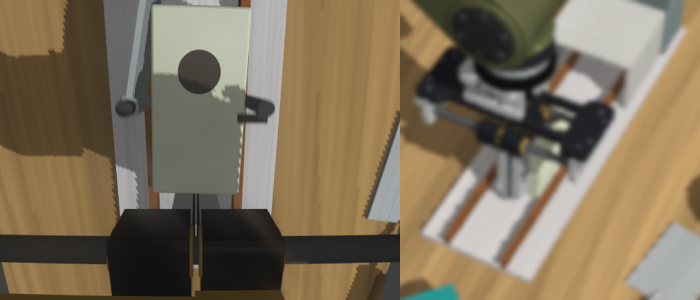

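The mould stands in the gate with the flap swung open on its left. I'll keep pushing.

Call:
carry_out(
  targets=[
    {"xyz":[0.0018,0.033,0],"delta_rot":[0,0,0]},
    {"xyz":[0.0036,0.066,0],"delta_rot":[0,0,0]},
    {"xyz":[0.0054,0.1,0],"delta_rot":[0,0,0]},
    {"xyz":[0.0072,0.133,0],"delta_rot":[0,0,0]},
    {"xyz":[0.009,0.166,0],"delta_rot":[0,0,0]},
    {"xyz":[0.0108,0.2,0],"delta_rot":[0,0,0]},
  ],
)

```text
t: 11.92
ee_pos: [0.5495, 0.0686, 0.033]
tcp_rot: [0.726, 0.688, 0.0, 0.0]
contact_force: [2.0, -2.6, -0.7]
finger_gap: 0.004
gripper_force: 1.0
```

Call:
carry_out(
  targets=[
    {"xyz":[0.0015,0.027,0],"delta_rot":[0,0,0]},
    {"xyz":[0.003,0.054,0],"delta_rot":[0,0,0]},
    {"xyz":[0.0045,0.08,0],"delta_rot":[0,0,0]},
    {"xyz":[0.006,0.107,0],"delta_rot":[0,0,0]},
    {"xyz":[0.0075,0.134,0],"delta_rot":[0,0,0]},
    {"xyz":[0.0085,0.154,0],"delta_rot":[0,0,0]},
    {"xyz":[0.0092,0.17,0],"delta_rot":[0,0,0]},
    {"xyz":[0.0092,0.17,0],"delta_rot":[0,0,0]},
  ],
)

```text
t: 12.92
ee_pos: [0.5523, 0.1194, 0.0331]
tcp_rot: [0.726, 0.688, 0.0, -0.0]
contact_force: [1.8, 1.3, 0.6]
finger_gap: 0.004
gripper_force: 1.1
```

Call:
carry_out(
  targets=[
    {"xyz":[0.0002,0.0035,0],"delta_rot":[0,0,0]},
    {"xyz":[0.0004,0.007,0],"delta_rot":[0,0,0]},
    {"xyz":[0.0006,0.0105,0],"delta_rot":[0,0,0]},
    {"xyz":[0.0008,0.014,0],"delta_rot":[0,0,0]},
    {"xyz":[0.0009,0.0175,0],"delta_rot":[0,0,0]},
    {"xyz":[0.0011,0.021,0],"delta_rot":[0,0,0]},
  ],
)

```text
t: 13.68
ee_pos: [0.5526, 0.1253, 0.033]
tcp_rot: [0.726, 0.688, -0.0, -0.0]
contact_force: [1.4, -3.2, 0.8]
finger_gap: 0.009
gripper_force: 1.6
```

Call:
carry_out(
  targets=[
    {"xyz":[0.0001,0.0025,0],"delta_rot":[0,0,0]},
    {"xyz":[0.0003,0.005,0],"delta_rot":[0,0,0]},
    {"xyz":[0.0004,0.0075,0],"delta_rot":[0,0,0]},
    {"xyz":[0.0005,0.01,0],"delta_rot":[0,0,0]},
  ],
)

```text
t: 14.18
ee_pos: [0.5527, 0.1282, 0.033]
tcp_rot: [0.726, 0.688, -0.0, 0.0]
contact_force: [1.5, -2.9, 1.3]
finger_gap: 0.001
gripper_force: 1.6
```

Call:
carry_out(
  targets=[
    {"xyz":[0.0001,0.002,0],"delta_rot":[0,0,0]},
    {"xyz":[0.0002,0.004,0],"delta_rot":[0,0,0]},
    {"xyz":[0.0003,0.006,0],"delta_rot":[0,0,0]},
  ],
)

```text
t: 14.55
ee_pos: [0.5528, 0.13, 0.033]
tcp_rot: [0.726, 0.688, -0.0, -0.0]
contact_force: [1.5, -2.7, 1.7]
finger_gap: 0.006
gripper_force: 1.6
```

Call:
carry_out(
  targets=[
    {"xyz":[0.0001,0.002,0],"delta_rot":[0,0,0]},
    {"xyz":[0.0002,0.004,0],"delta_rot":[0,0,0]},
    {"xyz":[0.0003,0.006,0],"delta_rot":[0,0,0]},
  ],
)

```text
t: 14.92
ee_pos: [0.5529, 0.1318, 0.0331]
tcp_rot: [0.726, 0.688, 0.0, 0.0]
contact_force: [1.0, -3.1, 0.7]
finger_gap: 0.005
gripper_force: 1.6
```

Call:
carry_out(
  targets=[
    {"xyz":[0.0001,0.002,0],"delta_rot":[0,0,0]},
    {"xyz":[0.0002,0.004,0],"delta_rot":[0,0,0]},
    {"xyz":[0.0003,0.006,0],"delta_rot":[0,0,0]},
  ],
)

```text
t: 15.3
ee_pos: [0.553, 0.1336, 0.0331]
tcp_rot: [0.726, 0.688, 0.0, 0.0]
contact_force: [1.7, -3.5, 1.5]
finger_gap: 0.007
gripper_force: 1.6
```

Call:
carry_out(
  targets=[
    {"xyz":[0.0001,0.002,0],"delta_rot":[0,0,0]},
    {"xyz":[0.0002,0.004,0],"delta_rot":[0,0,0]},
    {"xyz":[0.0003,0.006,0],"delta_rot":[0,0,0]},
  ],
)

```text
t: 15.68
ee_pos: [0.553, 0.1355, 0.0331]
tcp_rot: [0.726, 0.688, -0.0, -0.0]
contact_force: [0.4, -2.9, 2.6]
finger_gap: 0.006
gripper_force: 1.2
```

Call:
carry_out(
  targets=[
    {"xyz":[0.0001,0.002,0],"delta_rot":[0,0,0]},
    {"xyz":[0.0002,0.004,0],"delta_rot":[0,0,0]},
    {"xyz":[0.0003,0.006,0],"delta_rot":[0,0,0]},
  ],
)

```text
t: 16.05
ee_pos: [0.5532, 0.1368, 0.033]
tcp_rot: [0.726, 0.688, -0.0, 0.0]
contact_force: [0.2, -7.2, 2.7]
finger_gap: 0.007
gripper_force: 4.0
```

The stop is felt: the push force rose from 3 to 7 N. Now a little more, and hold.

Call:
carry_out(
  targets=[
    {"xyz":[0,0.0007,0],"delta_rot":[0,0,0]},
    {"xyz":[0,0.0013,0],"delta_rot":[0,0,0]},
    {"xyz":[0,0.0013,0],"delta_rot":[0,0,0]},
  ],
)

```text
t: 16.42
ee_pos: [0.5532, 0.1369, 0.0331]
tcp_rot: [0.726, 0.687, -0.0, 0.0]
contact_force: [-0.3, -7.8, 3.0]
finger_gap: 0.006
gripper_force: 4.2
```

Call:
carry_out(
  targets=[
    {"xyz":[0,0.0008,0],"delta_rot":[0,0,0]},
    {"xyz":[0,0.0015,0],"delta_rot":[0,0,0]},
    {"xyz":[0,0.0015,0],"delta_rot":[0,0,0]},
    {"xyz":[0,0.0015,0],"delta_rot":[0,0,0]},
  ],
)

```text
t: 16.92
ee_pos: [0.5532, 0.1372, 0.033]
tcp_rot: [0.726, 0.687, -0.001, 0.0]
contact_force: [-0.3, -9.1, 2.8]
finger_gap: 0.009
gripper_force: 4.9
```

Call:
carry_out(
  targets=[
    {"xyz":[-0.0002,-0.004,0],"delta_rot":[0,0,0]},
    {"xyz":[-0.001,-0.018,0],"delta_rot":[0,0,0]},
    {"xyz":[-0.001,-0.018,0],"delta_rot":[0,0,0]},
    {"xyz":[-0.001,-0.018,0.06],"delta_rot":[0,0,0]},
    {"xyz":[-0.001,-0.018,0.16],"delta_rot":[0,0,0]},
    {"xyz":[-0.001,-0.018,0.3],"delta_rot":[0,0,0]},
    {"xyz":[-0.001,-0.018,0.4],"delta_rot":[0,0,0]},
    {"xyz":[-0.001,-0.018,0.4],"delta_rot":[0,0,0]},
  ],
)

```text
t: 17.92
ee_pos: [0.5539, 0.133, 0.1565]
tcp_rot: [0.726, 0.688, 0.002, 0.001]
contact_force: [-0.2, -1.6, -0.5]
finger_gap: 0.003
gripper_force: 0.0
```

Call:
carry_out(
  targets=[
    {"xyz":[0,-0.15,0.1],"delta_rot":[0,0,0]},
    {"xyz":[0,-0.3,0.2],"delta_rot":[0,0,0]},
    {"xyz":[0,-0.45,0.2],"delta_rot":[0,0,0]},
    {"xyz":[0,-0.45,0.2],"delta_rot":[0,0,0]},
    {"xyz":[0,-0.45,0.2],"delta_rot":[0,0,0]},
  ],
)

```text
t: 18.55
ee_pos: [0.5527, -0.0019, 0.2126]
tcp_rot: [0.726, 0.687, -0.0, -0.0]
contact_force: [0.3, 0.0, -0.4]
finger_gap: 0.002
gripper_force: 0.0
```

```bash
python3 - <<'E'
from h import *
s=read_state(); print(s["t"],s["ee_pos"],s["contact_force"])
im=camera("wrist"); m=camera_model("wrist"); np.savez("w5.npz",T=m["T"])
cv2.imwrite("pics/w5.png",im)
E
```

```text
18.55 [ 0.55265606 -0.00193156  0.21258421] [ 0.28909858  0.01879122 -0.43025689]
```

View pics/w5.png

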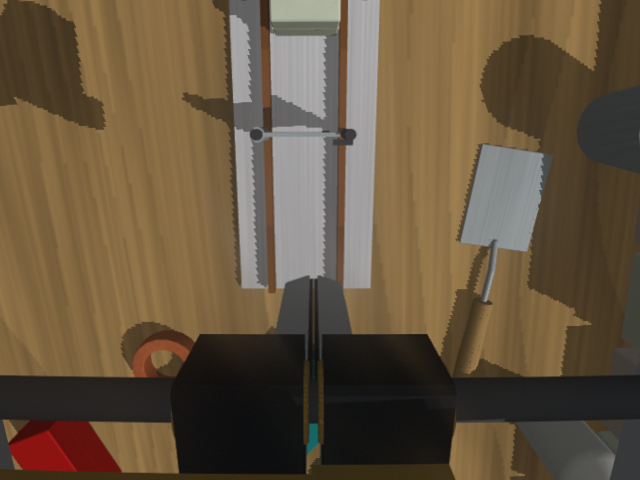

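The flap is shut, running straight between the posts at (258,134) and (349,134). The mould's tail is square in the lane at row ≈ 25..36. One quick check of the tail position.

```bash
python3 - <<'E'
from h import *
m=camera_model("wrist"); m["T"]=np.load("w5.npz")["T"]
print(at(m,305,24.5,.054),at(m,305,36,.006),at(m,258,134,.07),at(m,349,134,.07))
g=cv2.imread("pics/w5.png").astype(int).sum(2)[15:45,290:320].mean(1); print(g.round())
E
```

```text
[0.55437509 0.14386543] [0.55352501 0.14602925] [0.5173724  0.07120477] [0.58117313 0.06771693]
[505. 505. 505. 502. 488. 460. 391. 301. 286. 289. 290. 289. 292. 322.
 311. 288. 290. 291. 289. 291. 359. 481. 510. 510. 509. 508. 509. 508.
 508. 508.]
```

The tail is at y≈0.144 to 0.145, where the fingers left it. Handing in.

```bash
python3 -c "
from station import *
print(sign_off())"
```

```text
the job is handed in; nothing more can be done
None
```

I slid the mould through the flap until it met the back stop, pressed it there with an estimated 6 N (9.1 N total push minus about 3 N of sliding friction), and handed the job in with the flap shut behind it; the sign-off returned no verdict.

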